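Set the live-catch mouse trap under the sink

ROBOT

A 7-joint arm with a two-finger parallel gripper is mounted at the origin on the work surface. World frame = base frame: x ahead of the robot, y to its left, z up, the work surface at z = 0. Lengths are in m, angles in degrees, forces in N, time in s.
With the tool pointing down it reaches from about 0.4 to 0.85 m from the base axis. Payload 4.5 kg.
Tool frame: the origin (TCP) lies at the centre of the arm's flange, where the gripper is bolted on; the fingertips stand 173 mm ahead of it and the grasp point (between the pads) lies 155 mm ahead of it (arm.hold_point_z is the distance from the TCP to the grasp point, in m); x points along the fingers, z is the direction in which the jaws open and shut, and the axes are right-handed (so a half turn about x gives the same grasp; the last joint's range is limited). The gripper opens to 85 mm and grips with 20 to 120 N. Pads are 22 mm wide; open, the fingers measure 114 mm over their backs; the gripper's body (76 mm by 85 mm) begins 54 mm behind the grasp point. The pads swing forward as they close: fully open they stand 13 mm farther back than shut.
Start: joints at [70.119, 39.483, -11.15, 89.685, 9.013, 51.709, -12.324], TCP at [0.232, -0.58, 0.405] pointing down, gripper open.
Joint ranges: [-172.22, 172.22], [-26.19, 119.32], [-84.43, 86.54], [7.71, 146.69], [-57.33, 237.33], [2.42, 119.75], [-152.13, 152.13]. Speed limits (degrees/s): [147.25, 147.25, 180, 180, 180, 180, 180].

INTERFACE

Orientations are given as [roll, pitch, yaw] about the fixed x, y, z axes, in that order (R = Rz(yaw) Ry(pitch) Rx(roll)).
In Python, from plant import arm, imaging, close_job, models gives the robot as it stands.
- The arm moves only by the tool send_rows, never from a script. Its argument "steps" is a list of rows, each a list of 3 entries, a list of its own where there are three numbers: the opening, from 0 (shut) to 1 (fully open), then the shift along the tool's x, y, z in cm, then the turn about the tool's x in degrees. In form: [[jaw, [tx, ty, tz], turn], ...]. A call has 1 to 20 rows; each row is the pose to reach, as a shift and turn from the pose measured when the call began, along the tool's axes at that moment; what a row does not reach only later rows make up. A row lasts 1/10 s, in which the tool goes at most 50 mm and 8.59 degrees, less where a joint would pass 70% of its speed; a pose out of reach is approached as far as the arm can. A call with a gripper value outside its range is refused whole. The fingers move at their own pace and stop on an object; "grip_force" is the grip in N (left out, the last holds). Time passes only in rows, so rows that repeat a pose let the fingers close. It gives the time, the measured TCP pose, the force and the opening at its end, in the units of the state.
- arm.read_state(): the state, without advancing time (a new reading comes with each control period).
- imaging.camera(name): name is "scene" or "top"; returns a dict with "image" (400x640x3 uint8, red, green, blue), "z_map" (400x640 float32, m along the optical axis (not along the pixel's ray), 0 where there is no reading), "camera_matrix" (3x3 intrinsics, pixels), "T" (4x4, takes a point from camera to world coordinates). Camera axes: x right, y down, z forward; pixel columns grow to the right and rows downward; lengths in m; the calibration is good to about 2 mm. A picture is of the moment at which its call begins.
- close_job(): hands the job in, once; it reports no verdict.
Trained networks look in the newest picture that a camera, given by its name, has taken for a name from the list of things; names that differ only in an ending like _2 or _b are one class to them, and where a whole thing is asked for, a point or a joint stands for the part that bears it (a point fixed in the world has none). Each returns a list of dicts, best first, with "confidence" (0 to 1); they miss things now and then, are a little off and sometimes report something else, mostly with a low value. They report only what shows in the picture. A call takes as long as a camera call.
- models.recognise(query, camera): "location" ([x, y, z] in m, in world coordinates, good to about 4 mm: the middle of the surface that is visible of it).
- models.silhouettes(query, camera): "pixels" (400x640 bool, what is visible of it).
- models.place_of(query, camera): "location" ([x, y, z] in m, in world coordinates, good to about 4 mm: a listed point, or the origin of a listed thing).
The state is a dict: "clock": time; "joint_pos": joint angles; "qd": joint speeds; "joint_efforts": joint torques, N m; "tool_pos": TCP position; "eef_rot": TCP orientation; "contact_force": force on the tool from outside, world axes, zero at the start; "wrist_torque": the same for the moment, N m; "gripper_width": finger opening in m.
Only numpy, scipy, OpenCV 4.12 (cv2) and the standard library are available. Lean on these libraries where they do the work, as an engineer would, in place of code of your own. Each camera call takes 0.05 s, during which the arm holds its last target. There are 200 camera calls.

TASK

Set the live-catch mouse trap: push the paddle on top of it down with a fingertip until the rocking arm catches under the trigger hook and the gate at the far end stays up by itself, then take the hand away. Do not touch the gate or the half of the arm that lifts it, do not pick the trap up or shove it along the shelf, and leave the bottles and the opener on the turntable as they are.

Things in the scene. Friction and masses are not known exactly. Their poses are not given: they have to be found in the camera images.
- trap: Loose live-catch mouse trap (mesh sides, sheet roof), 0.7 to 0.9 kg: cage 260 long (x) x 90 wide x 85 mm high. Origin: centre of its underside; +x points to the gate end, -x to the paddle end. Two gate guide channels, 145 mm high, at x = +122, y = +-40 mm. A steel rocking arm lies lengthwise above the cage, pivoted at x = +12, z = 125 mm between two cheeks 135 mm high.
- paddle: Square steel plate, 36 x 36 x 4 mm, on the tail end of the rocking arm, 100 mm from the pivot towards the trap's -x. Origin: centre of its top face; x along the arm towards the gate, z its upward normal. At rest the top is about 149 mm above the shelf, tilted 0.22 rad. Press it down about 45 mm to catch; its stop is 3 mm lower, 7 mm clear of the cage. Takes 1.5 to 4 N.
- rocker (a joint): Angle of the rocking arm in rad: 0 at rest (paddle up, gate shut); grows as the paddle is pressed. It passes the trigger hook at about 0.45, its stop is 0.48; let go, it comes back to about 0.43 and stays there if caught, otherwise it swings back to 0.
- lift_arm: The gate-side half of the rocking arm, a 12 x 4 mm steel bar 110 mm long from the pivot to above the gate; origin at the pivot, its x along the arm towards the gate. Not to be touched.
- gate: Sheet-steel drop gate, 72 wide x 76 high x 3 mm, hung by a wire link from the lifting half of the arm and sliding up and down in the guide channels. Origin at the middle of its lower edge, 4 mm above the shelf when shut; about 47 mm higher when the arm is caught. Not to be touched.
- trigger (a joint): Tilt of the trigger in rad: 0 with its hook upright (sprung); grows to about 0.07 while the arm's catch pin pushes the hook aside towards the paddle end on the way down. The hook is an 8 mm wide steel stem with a sloped nose beside the arm, at the trap's x = -45, y = +12 mm, top 138 mm above the shelf, half-way between pivot and paddle.
- bottle_0: Closed amber glass bottle, 61 mm across, 195 mm high, 0.5 kg, standing on the turntable. Origin at the centre of its underside. Bystander.
- bottle_1: A second amber bottle, same size and origin. Bystander.
- bottle_2: A third amber bottle, same size and origin. Bystander.
- opener: Flat steel bottle opener, 130 x 34 x 4 mm, lying on the turntable, origin at the underside of its middle. Bystander.
- susan: White plastic turntable (lazy susan), 250 mm across, floor 18 mm and rim 30 mm above the shelf. Origin at the centre of its underside; the base does not move, the plate turns freely.

How it is judged (in metres and radians):
On the way, in this order (a step that is already met when the one before it is completed fails the run):
1. a finger is pressing the paddle and the arm has swung at least half-way (contact force between the fingers and paddle above 0.3 N and value of joint rocker above 0.22 rad), for 0.05 s.
2. the fingers have left the paddle and the arm stays caught with the gate up (contact force between the fingers and paddle below 0.05 N and value of joint rocker above 0.4 rad and z of gate in the frame of trap above 0.044 m), for 0.3 s.
At the end, for the whole second after the job is handed in: Let go, the arm rests caught under the upright trigger hook (rocker over 0.40 rad, trigger under 0.03), gate's lower edge over 44 mm above the trap's underside; trap flat on the shelf within 30 mm of its start; bottles upright, they and the opener within 25 mm of their starts (value of joint rocker above 0.4 rad and value of joint trigger below 0.03 rad and z of gate in the frame of trap above 0.044 m and velocity of joint rocker between -0.1 and 0.1 rad/s and angle between trap's own z axis and vertical below 0.05 rad and height (world z) of trap below 0.005 m and distance of trap from where it was at the start of the episode below 0.03 m and angle between each of bottle_0, bottle_1, bottle_2's own z axis and vertical below 0.1 rad and distance of each of bottle_0, bottle_1, bottle_2, opener from where it was at the start of the episode below 0.025 m); the robot touches nothing.
It fails at once if the gate or the lifting half of the arm is touched (contact force between any of the fingers, the arm and gate above 0.5 N or contact force between any of the fingers, the arm and lift_arm above 0.5 N).
It fails at once if the trap is lifted, tipped or shoved more than 30 mm (height (world z) of trap above 0.01 m or angle between trap's own z axis and vertical above 0.15 rad or distance of trap from where it was at the start of the episode above 0.03 m).
It fails at once if a bottle or the opener is shifted, lifted or knocked over (distance of any of bottle_0, bottle_1, bottle_2, opener from where it was at the start of the episode above 0.025 m or angle between any of bottle_0, bottle_1, bottle_2's own z axis and vertical above 0.3 rad).
It also fails if it takes over 32 s, if anything falls off the work surface, if the arm or the gripper's body presses on something with over 40 N, if the wrist force passes 120 N, or if a joint passes its speed limit or range.

## Working session

There is one attempt and no reset: what is moved stays moved. The work goes in short steps, Python scripts to look and compute and a tool call to move; the robot and the scene stay as the last step left them, time stands still between calls to the robot, and variables do not carry over. Pictures are saved under pics/ and viewed, about 8 in all and at most 12, crops included, and the job is handed in when it is done.

Besides the shell and the picture viewer there is one more tool, called after ">>>" as name([rows], argument=value, ...), one row to a line, values as JSON. send_rows: Moves the arm, as the interface text tells. Its arguments: {"type":"object","properties":{"steps":{"type":"array"},"grip_force":{"type":"number"}},"required":["steps"]}

```bash
mkdir -p pics
python3 - <<'E'
from plant import arm,imaging,models
import cv2
s=arm.read_state();print({k:s[k] for k in('clock','tool_pos','eef_rot','contact_force','gripper_width')})
for c in('scene','top'):
    d=imaging.camera(c);cv2.imwrite(f'pics/{c}0.png',d['image'][:,:,::-1])
    for q in('trap','paddle','trigger','lift_arm','gate','bottle_0','opener','susan'):
        print(c,q,[([round(float(v),3) for v in r['location']],round(r['confidence'],2)) for r in models.place_of(q,c)[:4]],[([round(float(v),3) for v in r['location']],round(r['confidence'],2)) for r in models.recognise(q,c)[:1]])
E
```

```text
{'clock': 0.0, 'tool_pos': array([ 0.23213307, -0.57991842,  0.40384952]), 'eef_rot': array([-175.45371178,   89.8896158 ,  116.37258538]), 'contact_force': array([ 0.16527909, -0.20274319,  0.33402705]), 'gripper_width': 0.08566480387782585}
scene trap [([0.602, -0.17, 0.001], 0.93)] []
scene paddle [([0.518, -0.16, 0.149], 0.66)] [([0.517, -0.16, 0.154], 0.62)]Traceback (most recent call last):
  File "<stdin>", line 7, in <module>
ValueError: it knows: bottle, gate, lift_arm, opener, paddle, susan, trap
```

View pics/scene0.png

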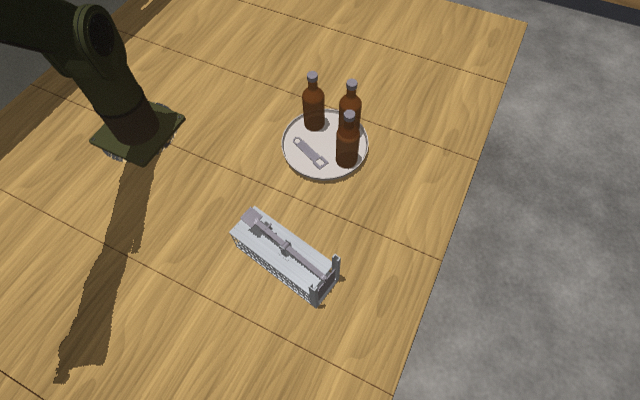

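The scene view shows the trap with the paddle at about (250,214) and the gate at (328,280). The turntable is behind it at (325,145). Next is the top view.

```bash
cat > h.py <<'E'
from plant import arm,imaging,models
import cv2,numpy as np
from scipy.spatial.transform import Rotation as R
def look(c,name=None,qs=('trap','paddle','lift_arm','gate')):
    d=imaging.camera(c)
    if name: cv2.imwrite(f'pics/{name}.png',d['image'][:,:,::-1])
    for q in qs:
        f=lambda L:[(np.round(r['location'],3).tolist(),round(r['confidence'],2)) for r in L[:3]]
        print(c,q,f(models.place_of(q,c)),f(models.recognise(q,c)))
    return d
def tool():
    s=arm.read_state();M=R.from_euler('xyz',s['eef_rot'],degrees=True).as_matrix()
    print(s['clock'],'tcp',s['tool_pos'],'tip',s['tool_pos']+.173*M[:,0],'F',s['contact_force']);print(M.round(3));return s['tool_pos'],M
E
python3 - <<'E'
from h import *
tool()
look('scene',None,('lift_arm','gate','bottle','opener','susan'))
d=look('top','top0',('trap','paddle','lift_arm','gate','bottle','opener','susan'))
# paddle mask top: point cloud
for c in ('top','scene'):
    d=imaging.camera(c)
    for q in('paddle','lift_arm'):
        L=models.silhouettes(q,c)
        if not L: print(c,q,'none');continue
        v,u=np.nonzero(L[0]['pixels']);z=d['z_map'][v,u];k=z>0;u,v,z=u[k],v[k],z[k]
        P=(np.linalg.inv(d['camera_matrix'])@np.stack([u*z,v*z,z])).T@d['T'][:3,:3].T+d['T'][:3,3]
        print(c,q,len(P),np.median(P,0).round(4),P.min(0).round(3),P.max(0).round(3),u.mean(),v.mean())
        X=P[:,:2]-P[:,:2].mean(0);print('axis',np.linalg.svd(X,full_matrices=False)[2][0])
E
```

```text
0.25 tcp [ 0.23224221 -0.5800977   0.40430722] tip [ 0.23218537 -0.57995869  0.23130728] F [ 0.18993657 -0.19916974 -0.06655411]
[[-0.     0.928  0.372]
 [ 0.001  0.372 -0.928]
 [-1.    -0.    -0.001]]
scene lift_arm [] [([0.677, -0.188, 0.114], 0.52)]
scene gate [([0.727, -0.197, 0.005], 0.69)] [([0.729, -0.195, 0.054], 0.56), ([0.488, 0.218, 0.125], 0.34)]
scene bottle [([0.476, 0.236, 0.018], 0.93), ([0.575, 0.259, 0.017], 0.85), ([0.615, 0.16, 0.02], 0.83)] [([0.626, 0.14, 0.13], 0.96), ([0.529, 0.159, 0.017], 0.73), ([0.488, 0.215, 0.126], 0.62)]
scene opener [([0.505, 0.142, 0.018], 0.77)] [([0.514, 0.139, 0.025], 0.65)]
scene susan [([0.536, 0.181, 0.0], 0.75)] [([0.524, 0.162, 0.018], 0.71)]
top trap [([0.603, -0.175, 0.001], 0.56)] [([0.598, -0.164, 0.086], 0.77)]
top paddle [([0.519, -0.158, 0.15], 0.8)] [([0.52, -0.154, 0.15], 0.75)]
top lift_arm [([0.614, -0.175, 0.124], 0.65)] [([0.672, -0.185, 0.113], 0.69)]
top gate [([0.724, -0.196, 0.003], 0.62), ([0.616, 0.162, 0.024], 0.55)] [([0.723, -0.192, 0.078], 0.41)]
top bottle [([0.473, 0.238, 0.017], 0.86), ([0.612, 0.162,
[... 276 characters left out ...]
], 0.93), ([0.547, -0.147, 0.086], 0.73), ([0.595, -0.164, 0.084], 0.63)]
top paddle 370 [ 0.5185 -0.1541  0.1486] [ 0.498 -0.186  0.013] [ 0.552 -0.133  0.156] 397.8324324324324 249.51891891891893
axis [-0.88782961 -0.46017235]
top lift_arm 204 [ 0.675  -0.1847  0.1124] [ 0.62  -0.198  0.101] [ 0.718 -0.17   0.127] 405.8578431372549 174.13235294117646
axis [-0.97968925  0.20052176]
scene paddle 265 [ 0.5185 -0.1533  0.1484] [ 0.483 -0.174  0.083] [ 0.538 -0.111  0.156] 250.90943396226416 217.35471698113207
axis [ 0.46280308 -0.88646111]
scene lift_arm 246 [ 0.6769 -0.1849  0.1125] [ 0.622 -0.199  0.1  ] [ 0.723 -0.169  0.129] 306.5447154471545 263.390243902439
axis [ 0.97997473 -0.1991219 ]
```

View pics/top0.png

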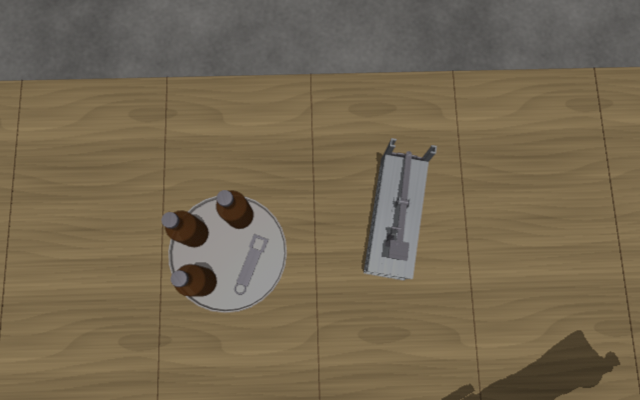

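The top view shows the paddle at (398,250), the hook at about (390,232) and the gate end at (410,155). Both cameras put the paddle at about (0.518,-0.156,0.149), with the arm axis at -11.5° yaw. I'll move above it with the fingers shut and the jaw line across the arm.

>>> send_rows([
  [0,[0,2,-1.3],2],
  [0,[0,5,-3.4],5],
  [0,[0,9,-6.1],8],
  [0,[0,13,-8.8],11],
  [0,[0,17,-11.5],14],
  [0,[0,21,-14.2],17],
  [0,[0,25,-16.9],20],
  [0,[0,29,-19.6],23],
  [0,[0,33,-22.3],26],
  [0,[0,37,-25],29],
  [0,[0,40,-27.1],31],
  [0,[0,41.6,-28.2],33],
  [0,[0,42.1,-28.6],33],
  [0,[0,42.1,-28.6],33],
  [0,[0,42.1,-28.6],33],
])

```text
clock: 3.35
tool_pos: [0.516, -0.1598, 0.4047]
eef_rot: [-23.4, 89.9, -124.7]
contact_force: [0.3, -0.3, 0.7]
gripper_width: 0.0001
```

Run:
```python
from h import *
print(arm.read_state()['gripper_width'])
p,M=tool()
d=look('scene',None)
cv2.imwrite('pics/s1.png',cv2.resize(d['image'][140:320,180:400,::-1],None,fx=3,fy=3))
look('top',None)
```

```text
5.079566199327695e-05
3.35 tcp [ 0.51599026 -0.15984166  0.40469418] tip [ 0.5158512  -0.16004243  0.23169435] F [ 0.29159362 -0.30601387  0.69668218]
[[-0.001  0.981 -0.196]
 [-0.001 -0.196 -0.981]
 [-1.    -0.001  0.001]]
scene trap [([0.602, -0.171, 0.001], 0.85), ([0.728, -0.194, 0.003], 0.18)] [([0.621, -0.184, 0.087], 0.94)]
scene paddle [] [([0.52, -0.157, 0.151], 0.75)]
scene lift_arm [([0.617, -0.175, 0.126], 0.61)] [([0.674, -0.186, 0.117], 0.64), ([0.524, 0.166, 0.017], 0.58)]
scene gate [([0.726, -0.196, 0.003], 0.65)] [([0.729, -0.193, 0.054], 0.47)]
top trap [([0.603, -0.172, 0.0], 0.91), ([0.516, -0.153, 0.147], 0.7)] [([0.618, -0.159, 0.09], 0.91)]
top paddle [([0.516, -0.158, 0.15], 0.72), ([0.617, 0.16, 0.024], 0.29)] [([0.514, -0.151, 0.151], 0.72), ([0.568, 0.246, 0.149], 0.67)]
top lift_arm [([0.618, -0.172, 0.124], 0.65)] [([0.531, 0.173, 0.02], 0.56), ([0.672, -0.186, 0.115], 0.51)]
top gate [([0.725, -0.195, 0.001], 0.47), ([0.518, -0.155, 0.148], 0.17)] [([0.614, -0.16, 0.088], 0.54), ([0.726, -0.19, 0.082], 0.48)]
```

View pics/s1.png

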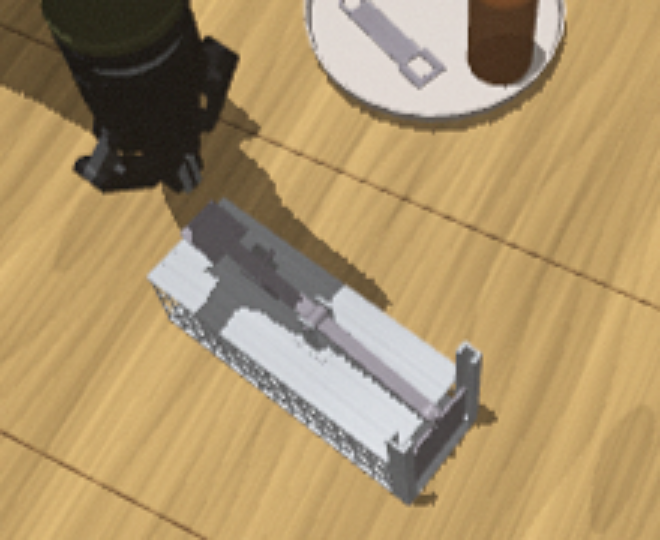

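The shut fingertips hang just above the paddle, which is at about (215,225) in the crop. They need to go about 5 mm to trap +y. I'll correct that, come down close, then press slowly.

>>> send_rows([
  [0,[1.5,-0.1,-0.3],0],
  [0,[3.5,-0.2,-0.5],0],
  [0,[5.2,-0.2,-0.5],0],
  [0,[6.4,-0.2,-0.5],0],
  [0,[7.0,-0.2,-0.5],0],
  [0,[7.0,-0.2,-0.5],0],
  [0,[7.0,-0.2,-0.5],0],
])

```text
clock: 4.95
tool_pos: [0.5161, -0.1531, 0.3351]
eef_rot: [79.4, 89.9, -21.7]
contact_force: [0.1, 0.3, 0.1]
gripper_width: 0.0001
```

>>> send_rows([
  [0,[0.5,0,0],0],
  [0,[1.0,0,0],0],
  [0,[1.5,0,0],0],
  [0,[2.0,0,0],0],
  [0,[2.5,0,0],0],
  [0,[3.0,0,0],0],
  [0,[3.4,0,0],0],
  [0,[3.8,0,0],0],
  [0,[4.0,0,0],0],
  [0,[4.0,0,0],0],
  [0,[4.0,0,0],0],
])

```text
clock: 6.05
tool_pos: [0.5162, -0.1531, 0.2952]
eef_rot: [82.6, 89.9, -18.6]
contact_force: [-1.6, 0.3, 2.6]
gripper_width: -0.0001
```

Run:
```python
from h import *
p,M=tool()
d=look('scene',None,('trap','gate','lift_arm'))
cv2.imwrite('pics/s2.png',cv2.resize(d['image'][140:320,180:400,::-1],None,fx=3,fy=3))
```

```text
6.05 tcp [ 0.51621033 -0.15308385  0.29519558] tip [ 0.51639039 -0.1531445   0.12219569] F [-1.62219763  0.32254287  2.64475505]
[[ 0.001  0.981 -0.194]
 [-0.    -0.194 -0.981]
 [-1.     0.001  0.   ]]
scene trap [([0.475, 0.237, 0.018], 0.7), ([0.602, -0.176, -0.002], 0.62), ([0.725, -0.196, 0.034], 0.29)] []
scene gate [([0.727, -0.195, 0.033], 0.79)] [([0.73, -0.194, 0.083], 0.74)]
scene lift_arm [([0.619, -0.175, 0.127], 0.81), ([0.536, 0.184, -0.001], 0.42)] [([0.625, -0.185, 0.084], 0.71), ([0.676, -0.188, 0.131], 0.49)]
```

View pics/s2.png

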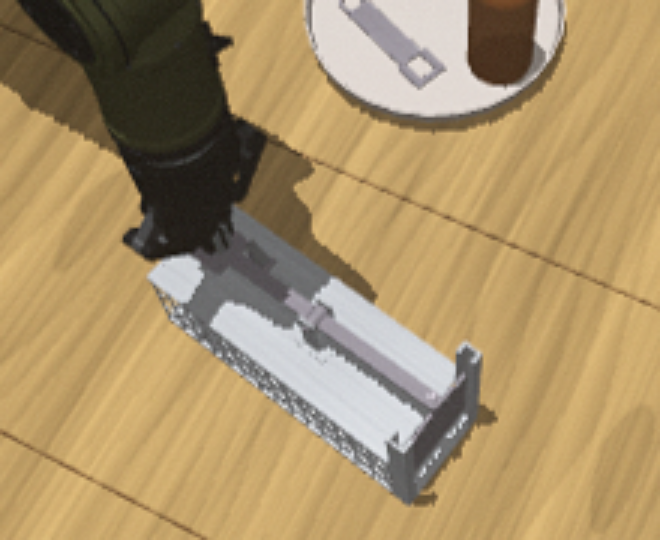

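Clean press: the gate is up about 30 mm and the trap hasn't moved. I'll go on in small steps and watch the force.

>>> send_rows([
  [0,[0.4,0,0],0],
  [0,[0.8,0,0],0],
  [0,[1.1,0,0],0],
  [0,[1.4,0,0],0],
  [0,[1.5,0,0],0],
  [0,[1.5,0,0],0],
])

```text
clock: 7.0
tool_pos: [0.5166, -0.1531, 0.2802]
eef_rot: [86.8, 89.9, -14.3]
contact_force: [1.1, -0.7, 2.7]
gripper_width: 0.0003
```

Run:
```python
from h import *
p,M=tool()
d=look('scene',None,('trap','gate'))
```

```text
7.0 tcp [ 0.51659515 -0.1531331   0.28018916] tip [ 0.51694291 -0.15322196  0.10718953] F [ 1.12072021 -0.68951445  2.69344785]
[[ 0.002  0.981 -0.194]
 [-0.001 -0.194 -0.981]
 [-1.     0.002  0.   ]]
scene trap [([0.518, -0.159, 0.106], 0.61)] [([0.626, -0.188, 0.085], 0.75)]
scene gate [] [([0.731, -0.191, 0.1], 0.7)]
```

>>> send_rows([
  [0,[0.1,0,0],0],
  [0,[0.2,0,0],0],
  [0,[0.2,0,0],0],
  [0,[0.2,0,0],0],
])

```text
clock: 7.65
tool_pos: [0.5163, -0.1531, 0.2783]
eef_rot: [84.1, 89.9, -17.0]
contact_force: [1.2, -1.4, 3.3]
gripper_width: -0.0002
```

>>> send_rows([
  [0,[0.1,0,0],0],
  [0,[0.2,0,0],0],
  [0,[0.2,0,0],0],
  [0,[0.2,0,0],0],
])

```text
clock: 8.05
tool_pos: [0.5162, -0.1531, 0.2763]
eef_rot: [86.0, 89.9, -15.1]
contact_force: [1.1, -0.6, 2.3]
gripper_width: 0.0001
```

>>> send_rows([
  [0,[0.1,0,0],0],
  [0,[0.1,0,0],0],
  [0,[0.1,0,0],0],
])

```text
clock: 8.35
tool_pos: [0.5163, -0.1531, 0.2754]
eef_rot: [84.9, 89.9, -16.3]
contact_force: [0.7, -0.6, 4.8]
gripper_width: 0.0
```

Run:
```python
from h import *
p,M=tool()
d=look('scene',None,('trap','gate','lift_arm'))
cv2.imwrite('pics/s3.png',cv2.resize(d['image'][190:320,220:350,::-1],None,fx=4.5,fy=4.5))
```

```text
8.35 tcp [ 0.51627606 -0.15309746  0.27539347] tip [ 0.51651263 -0.15316659  0.10239365] F [ 0.70034388 -0.58672304  4.75173773]
[[ 0.001  0.981 -0.194]
 [-0.    -0.194 -0.981]
 [-1.     0.001  0.   ]]
scene trap [([0.604, -0.172, -0.0], 0.8)] [([0.676, -0.185, 0.143], 0.67), ([0.63, -0.187, 0.085], 0.63)]
scene gate [([0.725, -0.192, 0.056], 0.7)] [([0.73, -0.193, 0.11], 0.75)]
scene lift_arm [([0.617, -0.175, 0.128], 0.56)] [([0.675, -0.184, 0.147], 0.69)]
```

View pics/s3.png

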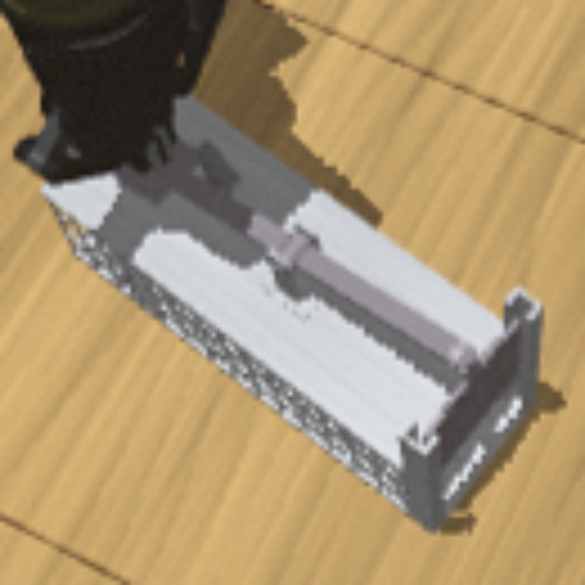

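The gate is up about 52 mm and the force has risen from 2.3 to 4.8 N, so the arm is at its stop. I'll ease up slowly to let it catch, then look.

>>> send_rows([
  [0,[0.05,0,0],0],
  [0,[0.05,0,0],0],
  [0,[-0.2,0,0],0],
  [0,[-0.5,0,0],0],
  [0,[-0.8,0,0],0],
  [0,[-1.2,0,0],0],
  [0,[-2,0,0],0],
  [0,[-3,0,0],0],
  [0,[-3,0,0],0],
])

```text
clock: 9.6
tool_pos: [0.5167, -0.1533, 0.3069]
eef_rot: [85.9, 89.8, -15.3]
contact_force: [-0.0, 0.4, -0.1]
gripper_width: 0.0
```

Run:
```python
from h import *
p,M=tool()
d=look('scene',None,('trap','gate','lift_arm','paddle'))
cv2.imwrite('pics/s4.png',cv2.resize(d['image'][190:320,220:350,::-1],None,fx=4.5,fy=4.5))
```

```text
9.6 tcp [ 0.51673732 -0.15327992  0.30689541] tip [ 0.51744706 -0.15347344  0.13389697] F [-0.01630599  0.42520099 -0.10976708]
[[ 0.004  0.981 -0.194]
 [-0.001 -0.194 -0.981]
 [-1.     0.004  0.   ]]
scene trap [([0.603, -0.172, 0.0], 0.79)] [([0.623, -0.186, 0.085], 0.65)]
scene gate [([0.724, -0.194, 0.053], 0.7), ([0.602, -0.173, 0.001], 0.17)] [([0.727, -0.194, 0.102], 0.72)]
scene lift_arm [] [([0.678, -0.184, 0.142], 0.85)]
scene paddle [([0.517, -0.159, 0.107], 0.46)] [([0.522, -0.162, 0.107], 0.71)]
```

View pics/s4.png

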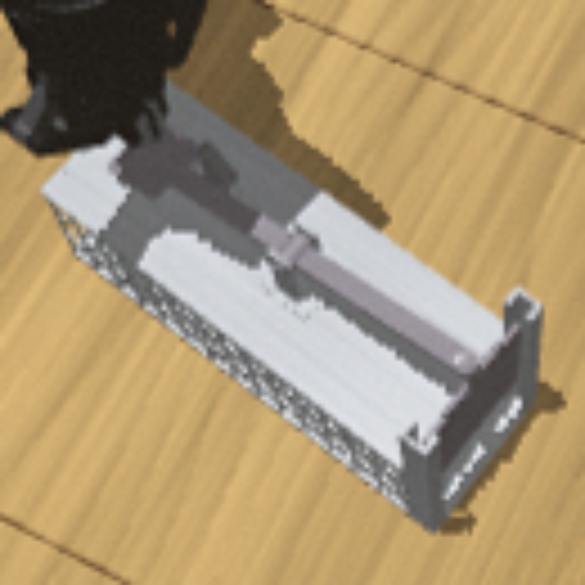

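The arm is caught: the paddle stays down at z≈0.107 with the fingertip clear at z 0.134, and the gate is still up. I'll retreat straight up and check again.

>>> send_rows([
  [0,[-2,0,0],0],
  [0,[-5,0,0],0],
  [0,[-8,0,0],0],
  [0,[-11,0,0],0],
  [0,[-13,0,0],0],
  [0,[-13,0,0],0],
  [0,[-13,0,0],0],
  [0,[-13,0,0],0],
])

```text
clock: 10.85
tool_pos: [0.5156, -0.1529, 0.4339]
eef_rot: [-89.1, 89.9, 169.7]
contact_force: [-0.7, -0.2, 1.3]
gripper_width: -0.0003
```

Run:
```python
from h import *
tool()
look('top',None,('trap','gate','paddle','bottle','opener'))
d=look('scene',None,('trap','gate','paddle','bottle','opener'))
cv2.imwrite('pics/s5.png',cv2.resize(d['image'][60:320,180:400,::-1],None,fx=2.3,fy=2.3))
```

```text
10.85 tcp [ 0.51561564 -0.15286532  0.4338946 ] tip [ 0.51533807 -0.15281506  0.26089483] F [-0.66339352 -0.15615859  1.30538771]
[[-0.002  0.981 -0.194]
 [ 0.    -0.194 -0.981]
 [-1.    -0.002  0.   ]]
top trap [([0.726, -0.197, 0.05], 0.71), ([0.602, -0.172, 0.003], 0.6)] [([0.623, -0.164, 0.085], 0.73), ([0.53, 0.177, 0.016], 0.37)]
top gate [([0.722, -0.196, 0.05], 0.66)] [([0.726, -0.189, 0.1], 0.51)]
top paddle [([0.475, 0.236, 0.02], 0.64), ([0.519, -0.156, 0.105], 0.56)] [([0.513, -0.153, 0.105], 0.8)]
top bottle [([0.575, 0.26, 0.021], 0.84), ([0.472, 0.235, 0.018], 0.74), ([0.613, 0.161, 0.02], 0.58)] [([0.471, 0.227, 0.15], 0.82), ([0.572, 0.248, 0.149], 0.66), ([0.602, 0.153, 0.152], 0.58)]
top opener [([0.503, 0.14, 0.019], 0.77)] [([0.51, 0.143, 0.026], 0.94)]
scene trap [([0.605, -0.174, 0.001], 0.85), ([0.501, 0.144, 0.019], 0.3)] [([0.618, -0.183, 0.087], 0.61)]
scene gate [([0.728, -0.195, 0.05], 0.74)] [([0.728, -0.193, 0.101], 0.81)]
scene paddle [] [([0.522, -0.161, 0.11], 0.76)]
scene bottle [([0.578, 0.258, 0.019], 0.88), ([0.477, 0.237, 0.018], 0.78), ([0.617, 0.16, 0.019], 0.6)] [([0.623, 0.141, 0.131], 0.8), ([0.486, 0.219, 0.125], 0.75), ([0.581, 0.246, 0.149], 0.57)]
scene opener [([0.505, 0.148, 0.017], 0.7)] []
```

View pics/s5.png

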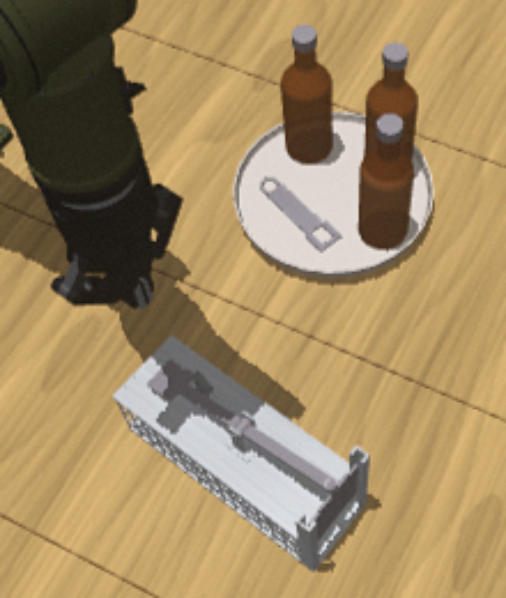

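The hand is clear, the paddle is down at about (160,382), the gate is up at 50 mm, and the turntable items haven't moved. I'm handing in.

```bash
python3 -c "
from plant import close_job
print(close_job())"
```

```text
the job is handed in; nothing more can be done
None
```

The trap is set and the job is handed in. I pressed the paddle straight down with the shut fingertips until the force rose to about 4.8 N at the stop. Then I eased off slowly and lifted the hand straight up until the fingertips were about 0.15 m above the paddle.

In the last checks from both cameras, about 1.2 s after the first look with the finger off:
- **Arm and gate:** The paddle stayed down at z ≈ 0.105–0.11 m, where it rested at 0.149 m before. The gate's lower edge was at about 50 mm, where it was 4 mm before.
- **Trap:** It is within about 3 mm of its start, which is no more than the detection error.
- **Bottles and opener:** The bottles are upright and within a few millimetres of their starts. The scene camera put the opener about 6 mm off, but the top camera showed no shift, so I take that as noise.

I could not read the rocker and trigger angles directly. I judged the catch from the gate and paddle staying put, not from seeing the hook upright. A few detections were wrong or missing (for example, a bottle reported as the paddle), and I ignored those.

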